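Clamp the mortice lock in the bench vise

ROBOT

A 6-joint arm with a two-finger parallel gripper is mounted at the origin on the work surface. World frame = base frame: x ahead of the robot, y to its left, z up, the work surface at z = 0. Lengths are in m, angles in rad, forces in N, time in s.
With the tool pointing down it reaches from about 0.275 to 0.975 m from the base axis. Payload 8.4 kg.
Tool frame: the origin (TCP) lies at the very end of the fingers, on their centre line; the grasp point (between the pads) lies 19 mm behind it; z points along the fingers, y is the line along which they close (so a half turn about z gives the same grasp; the last joint's range is limited). The gripper opens to 92 mm and grips with 3 to 60 N. Pads are 20 mm wide; open, the fingers measure 128 mm over their backs; the gripper's body (75 mm by 189 mm) begins 69 mm behind the grasp point.
Start: joints at [-1.215, 0.353, 1.633, -0, 1.155, -0.002], TCP at [0.219, -0.585, 0.215] pointing down, gripper open.
Joint ranges: [-2.63, 2.63], [-0.92, 2.1], [0.06, 2.66], [-1.3, 4.44], [0, 2.69], [-3.02, 3.02]. Speed limits (rad/s): [2.22, 2.22, 2.79, 3.14, 3.14, 3.14].

INTERFACE

Orientations are given as a unit quaternion [w, x, y, z].
In Python, from rig import manip, vision, recognise, spot_point gives the robot as it stands. The module is installed in compiled form; this text tells all that it offers.
- The arm moves only by the tool play_rows, never from a script. Its argument "deltas" is a list that holds one entry, the list of rows, each a list of 7 numbers: the shift along the tool's x, y, z in cm, then the turn, a rotation vector about the tool's x, y, z in degrees, then the closure, from 0 (fully open) to 1 (shut). A call has 1 to 10 rows; each row is the pose to reach, as a shift and turn from the pose commanded when the call began, along the tool's axes at that moment; what a row does not reach only later rows make up. A row lasts 1/8 s, in which the tool goes at most 62.5 mm and 10.7 degrees, less where a joint would pass 70% of its speed; a pose out of reach is approached as far as the arm can. A call with a gripper value outside its range is refused whole. The fingers move at their own pace and stop on an object; "newtons" is the grip in N (left out, the last holds). Time passes only in rows, so rows that repeat a pose let the fingers close. It gives the time, the measured TCP pose, the force, the opening and the grip force at its end, in the units of the state.
- manip.sense(): the state, without advancing time (a new reading comes with each control period).
- vision.grab_frame(name): name is "scene" or "top" or "wrist"; returns a dict with "pixels" (384x512x3 uint8, blue, green, red), "vfov" (degrees; the focal length in pixels is half the picture's height over the tangent of half this angle, whatever the lens; pixels are square), "cx", "cy" (the principal point, pixels), "extrinsics" (4x4, takes a point from camera to world coordinates). Camera axes: x right, y down, z forward; pixel columns grow to the right and rows downward; lengths in m; the calibration is good to about 2 mm. The wrist camera is an equidistant fisheye: a pixel r from the principal point sees the ray r / f radians off the axis. A picture is of the moment at which its call begins. There is no depth.
- manip.sign_off(): hands the job in; it is judged then, once.
Trained networks look in a picture, given as the dict that the camera call returned (one of the last four; its "shot" number tells which), for a name from the list of things; names that differ only in an ending like _2 or _b are one class to them, and where a whole thing is asked for, a point or a joint stands for the part that bears it (a point fixed in the world has none). Each returns a list of dicts, best first, with "score" (0 to 1); they miss things now and then, are a little off and sometimes report something else, mostly with a low value. They report only what shows in the picture. A call takes as long as a camera call. They do not tell look-alikes from the thing itself.
- recognise(picture, query): "pixel" ([column, row] in pixels, amid what is visible of it).
- spot_point(picture, query): "pixel" ([column, row] in pixels: a listed point, or the origin of a listed thing).
The state is a dict: "t": time; "q": joint angles; "dq": joint speeds; "effort": joint torques, N m; "position": TCP position; "eef_rot": TCP orientation; "contact_force": force on the tool from outside, world axes, zero at the start; "ft_torque": the same for the moment, N m; "finger_gap": finger opening in m; "gripper_force": force on a finger pad.
Only numpy, scipy, OpenCV 4.12 (cv2) and the standard library are available. Lean on these libraries where they do the work, as an engineer would, in place of code of your own. Each camera call takes 0.05 s, during which the arm holds its last target. There are 200 camera calls.

TASK

At the locksmith's bench, one of the two blue vises holds a black mortice lock loosely between its jaws; the other holds a brass padlock. Crank the red-handled crank of the vise with the black lock clockwise (over the top, as seen facing the crank) until the jaw is firmly on the lock and the crank comes to its stop, then let go, leaving the lock standing upright in the vise. Leave the other vise's crank and the padlock as they are.

Things in the scene. Friction and masses are not known exactly. Their poses are not given: they have to be found in the camera images.
- vise: Blue steel bench vise that holds the black lock, 205 mm long, 100 mm wide (150 mm foot), fixed. Origin: centre of its underside on the bench; x runs along the screw from the fixed jaw to the crank, z up. Bed 40 mm high, jaw tops 86 mm, fixed jaw's face at x = -60 mm, screw bracket x = 71 to 93 mm, top 88 mm, crank arm x = 111 to 121 mm.
- vise_hub (a point): Point on the screw axis (the crank's axis of turning) of that vise, 75 mm above the bench, fixed, at x = 153 mm in the vise's frame: the centre of the circle, radius 50 mm, on which the red grip's centre travels. Axes as the vise's.
- vise_knob (a point): Centre of the red grip on that crank: a freely spinning round bar, 24 mm in diameter, 60 mm long, parallel to the screw (vise x = 123 to 183 mm), 50 mm off the screw axis. Moves and turns with the crank; its x axis lies along the grip.
- vise_crank (a joint): That crank's angle q, rad. The grip's centre is at y = -50 cos q, z = 50 sin q mm from vise_hub in the vise's axes: 0 is level at -y, growing over the top to +y, clockwise facing the crank. Starts at -0.5 to 0.7; needs about 5 N at the grip; stays where left. Jaw closes 3.8 mm per rad, meets the lock at about 2.9 to 3.05; firm at the hard stop, about 3.3.
- vise_jaw: The sliding jaw of that vise, 100 mm wide, 42 mm thick. Origin: middle of the lower edge of its clamping face, 41 mm above the bench; x points away from the fixed jaw, towards the crank.
- lock: The black mortice lock, loose, standing on the vise's bed beside the fixed jaw: case 16 mm thick (along the vise's x), 100 mm long (y), 68 mm tall, with a black faceplate 22 x 150 x 4 mm on top from which a brass bolt and latch stick up 12 mm. Origin: centre of its underside. About 0.45 kg.
- other_knob (a point): Centre of the red grip on the crank of the other, identical blue vise, which holds the padlock: leave alone. Its crank too starts between -0.5 and 0.7 rad.
- padlock: Brass padlock with a steel shackle, body 18 x 50 x 50 mm, 84 mm tall in all, standing in the other vise: leave alone. Origin: centre of its underside.
Things that resemble listed ones, but are neither listed nor needed, are in the scene too. Of the things that look like the lock, the middle-sized one is meant.

How it is judged:
At the end, for the whole second after the job is handed in: The crank stands past 3.0 rad and at rest, the sliding jaw presses on the black lock (more than 4 N), and the lock is at rest, upright within 10 degrees and within 15 mm of where it stood (contact force between vise_jaw and lock above 4 N and value of joint vise_crank above 3 rad and velocity of joint vise_crank below 0.1 rad/s and angle between lock's own z axis and vertical below 0.17 rad and distance of lock from where it was at the start of the episode below 0.015 m and linear speed of lock below 0.02 m/s); the robot touches nothing.
It fails at once if the other vise's crank grip is moved by more than 20 mm (distance of other_knob from where it was at the start of the episode above 0.02 m).
It fails at once if the padlock is moved by more than 20 mm (distance of padlock from where it was at the start of the episode above 0.02 m).
It also fails if it takes over 48 s, if anything falls off the work surface, if the arm or the gripper's body presses on something with over 40 N, if the wrist force passes 120 N, or if a joint passes its speed limit or range.

## Working session

There is one attempt and no reset: what is moved stays moved. The work goes in short steps, Python scripts to look and compute and a tool call to move; the robot and the scene stay as the last step left them, time stands still between calls to the robot, and variables do not carry over. Pictures are saved under pics/ and viewed, at most 10 in all, crops included, and the job is handed in when it is done.

Besides the shell and the picture viewer there is one more tool, called as a command line: name --argument value ..., lists and objects as JSON in quotes. play_rows: Moves the arm, as the interface text tells. Its arguments: {"type":"object","properties":{"deltas":{"type":"array"},"newtons":{"type":"number"}},"required":["deltas"]}

```bash
mkdir -p pics; cat > h.py <<'E'
import numpy as np, cv2
from rig import manip, vision, recognise, spot_point
def ray(p,px):
    f=p["pixels"].shape[0]/2/np.tan(np.radians(p["vfov"])/2); T=np.array(p["extrinsics"])
    u=(px[0]-p["cx"])/f; v=(px[1]-p["cy"])/f
    if p.get("name")=="wrist":
        r=np.hypot(u,v); d=np.array([u/r*np.sin(r),v/r*np.sin(r),np.cos(r)]) if r>0 else np.array([0,0,1.])
    else: d=np.array([u,v,1.])
    d=T[:3,:3]@d; return T[:3,3],d/np.linalg.norm(d)
def atz(p,px,z):
    o,d=ray(p,px); return o+d*(z-o[2])/d[2]
def proj(p,X):
    f=p["pixels"].shape[0]/2/np.tan(np.radians(p["vfov"])/2); T=np.array(p["extrinsics"])
    c=T[:3,:3].T@(np.array(X)-T[:3,3])
    if p.get("name")=="wrist":
        r=np.hypot(c[0],c[1]); t=np.arctan2(r,c[2]); return np.array([p["cx"]+f*t*c[0]/r,p["cy"]+f*t*c[1]/r])
    return np.array([p["cx"]+f*c[0]/c[2],p["cy"]+f*c[1]/c[2]])
def tri(p1,a,p2,b):
    o1,d1=ray(p1,a);o2,d2=ray(p2,b)
    A=np.stack([d1,-d2],1); s=np.linalg.lstsq(A,o2-o1,rcond=None)[0]
    x,y=o1+s[0]*d1,o2+s[1]*d2; return (x+y)/2,np.linalg.norm(x-y)
def grab(n):
    p=vision.grab_frame(n); p["name"]=n; return p
E
python3 - <<'E'
from h import *
np.set_printoptions(precision=3,suppress=True)
for n in("scene","top"):
    p=grab(n); cv2.imwrite(f"pics/{n}0.png",p["pixels"]); print(n,p["vfov"],p["cx"],p["cy"],p["extrinsics"])
    for q in("vise","vise_knob","vise_hub","lock","padlock","vise_jaw"):
        print(q,[(np.round(r["pixel"]),round(r["score"],2)) for r in spot_point(p,q)])
E
```

```text
scene 56.046801827881616 250.20804710052323 188.33782971651806 [[-0.741  0.521 -0.423  0.799]
 [ 0.671  0.587 -0.452  0.335]
 [ 0.013 -0.619 -0.785  0.768]
 [ 0.     0.     0.     1.   ]]
vise [(array([209., 189.]), 0.65)]
vise_knob [(array([149., 182.]), 0.66)]
vise_hub [(array([163., 206.]), 0.88)]
lock [(array([223., 167.]), 0.85), (array([240., 122.]), 0.73), (array([254., 224.]), 0.55)]
padlock [(array([337., 231.]), 0.52)]
vise_jaw [(array([221., 168.]), 0.97)]
top 52.52507278463017 260.0327544793809 194.49753376922772 [[-0.026 -0.993  0.113  0.353]
 [-1.     0.026 -0.005 -0.06 ]
 [ 0.003 -0.113 -0.994  0.974]
 [ 0.     0.     0.     1.   ]]
vise [(array([305., 192.]), 0.64), (array([309., 207.]), 0.3), (array([167., 242.]), 0.2)]
vise_knob [(array([323., 123.]), 0.56)]
vise_hub [(array([302., 126.]), 0.76)]
lock [(array([242., 203.]), 0.68), (array([309., 216.]), 0.56), (array([309., 202.]), 0.47)]
padlock [(array([166., 243.]), 0.61)]
vise_jaw [(array([310., 204.]), 0.78)]
```

```bash
python3 -c "
import cv2
for n in('scene','top'):
    cv2.imwrite(f'pics/{n}0b.png',cv2.resize(cv2.imread(f'pics/{n}0.png'),(800,600),interpolation=cv2.INTER_CUBIC))"
```

```text
(no output)
```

View pics/scene0b.png

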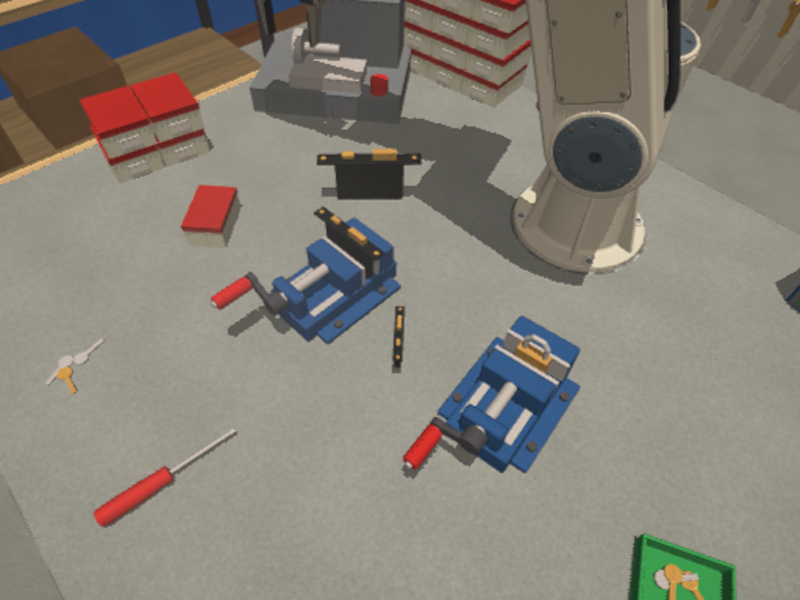

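View pics/top0b.png

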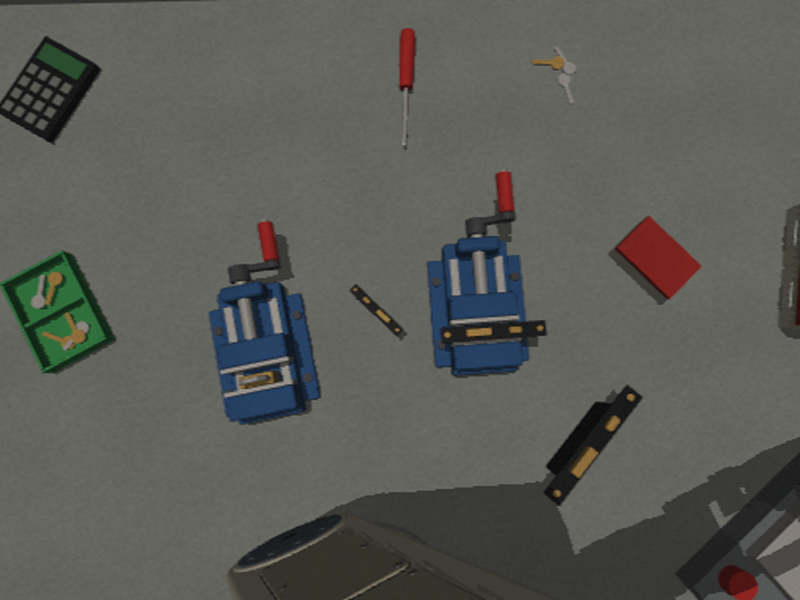

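Three things look like the lock (800 px pictures). One stands in the right-hand vise, at scene (350,240) and top (493,332). A larger one is free-standing at scene (370,172) and top (597,445), and a small one lies at scene (398,337) and top (377,311). The middle-sized one is the one in the vise, whose grip is at scene (232,292) and top (505,192). The other vise, at top (262,350), holds the padlock.

```bash
cat > fit.py <<'E'
from h import *
from scipy.optimize import least_squares
np.set_printoptions(precision=4,suppress=True)
def red(p,c,r=45):
    im=p["pixels"].astype(int); m=((im[...,2]>110)&(im[...,1]<70)&(im[...,0]<70)).astype(np.uint8)
    n,l,s,ce=cv2.connectedComponentsWithStats(m)
    i=min((i for i in range(1,n) if s[i,4]>30),key=lambda i:np.hypot(*(ce[i]-c)))
    ys,xs=np.nonzero(l==i); P=np.c_[xs,ys].astype(float); w,v=np.linalg.eigh(np.cov(P.T)); t=(P-P.mean(0))@v[:,1]
    return ce[i],ce[i]+v[:,1]*t.min(),ce[i]+v[:,1]*t.max()
def pts(v):
    x,y,a,q=v; R=np.array([[np.cos(a),-np.sin(a),0],[np.sin(a),np.cos(a),0],[0,0,1]]); o=np.array([x,y,0])
    g=lambda X:o+R@np.array(X)
    k=[-.05*np.cos(q),.075+.05*np.sin(q)]
    return dict(vise=o,hub=g([.153,0,.075]),knob=g([.153]+k),k0=g([.123]+k),k1=g([.183]+k))
E
python3 - <<'E'
from fit import *
S,T=grab("scene"),grab("top")
obs=[]
for p,kc in((S,(149,187)),(T,(323,123))):
    for q,n in(("vise","vise"),("vise_hub","hub"),("vise_knob","knob")):
        r=spot_point(p,q)[0]; obs.append((p,n,np.array(r["pixel"]),.5 if n!="vise" else .2))
    c,a,b=red(p,kc); print(c,a,b)
    obs.append((p,"red",c,1)); obs.append((p,"ends",(a,b),1))
def res(v):
    P=pts(v);o=[]
    for p,n,px,w in obs:
        if n=="red": o+=list(w*(proj(p,P["knob"])-px))
        elif n=="ends":
            u=(px[1]-px[0])/np.linalg.norm(px[1]-px[0]); d=proj(p,P["k1"])-proj(p,P["k0"]); o.append(w*(u[0]*d[1]-u[1]*d[0]))
        else: o+=list(w*(proj(p,P[n])-px))
    return np.array(o)
best=min((least_squares(res,[.36,-.14,0,q],loss="soft_l1") for q in(-.4,0.1,.6)),key=lambda s:s.cost)
print(best.x,best.cost); print(res(best.x).round(1))
print({k:v for k,v in pts(best.x).items()})
crop=T["pixels"][85:260,230:410]; cv2.imwrite("pics/c1.png",cv2.resize(crop,None,fx=3.2,fy=3.2,interpolation=cv2.INTER_CUBIC))
s=manip.sense(); print(s["position"],s["eef_rot"],s["t"])
E
```

```text
Traceback (most recent call last):
IndexError: list index out of range
```

```bash
cat > run.py <<'E'
from fit import *
S,T=grab("scene"),grab("top")
obs=[]
for p,kc,near in((S,(149,187),dict(vise=(209,189),hub=(163,206),knob=(149,182))),(T,(323,123),dict(vise=(305,192),hub=(302,126),knob=(323,123)))):
    for n in near:
        r=[np.array(x["pixel"]) for x in spot_point(p,n if n=="vise" else "vise_"+n)]
        r=[x for x in r if np.hypot(*(x-near[n]))<20]
        obs.append((p,n,r[0] if r else np.array(near[n]),.5 if n!="vise" else .2))
    c,a,b=red(p,kc); print(c,a,b)
    obs.append((p,"red",c,1)); obs.append((p,"ends",(a,b),1))
def res(v):
    P=pts(v);o=[]
    for p,n,px,w in obs:
        if n=="red": o+=list(w*(proj(p,P["knob"])-px))
        elif n=="ends":
            u=(px[1]-px[0])/np.linalg.norm(px[1]-px[0]); d=proj(p,P["k1"])-proj(p,P["k0"]); o.append(w*(u[0]*d[1]-u[1]*d[0]))
        else: o+=list(w*(proj(p,P[n])-px))
    return np.array(o)
best=min((least_squares(res,[.36,-.14,0,q],loss="soft_l1") for q in(-.4,0.1,.6)),key=lambda s:s.cost)
print(best.x,best.cost); print(res(best.x).round(1))
print({k:v for k,v in pts(best.x).items()})
crop=T["pixels"][85:260,230:410]; cv2.imwrite("pics/c1.png",cv2.resize(crop,None,fx=3.2,fy=3.2,interpolation=cv2.INTER_CUBIC))
s=manip.sense(); print(s["position"],s["eef_rot"],s["t"])
E
python3 run.py
```

```text
[148.2687 186.8855] [159.1573 179.7712] [137.5995 193.8564]
[322.9683 121.709 ] [322.0693 109.7689] [323.8886 133.9331]
[ 0.4607 -0.178   0.0444  0.5702] 4.845063426149292
[ 0.1  0.2 -1.8 -0.5 -1.5  2.1 -0.3 -0.7  0.   0.   0.2 -0.2 -0.3 -1.
  0.6 -0.3  1.   0.4]
{'vise': array([ 0.4607, -0.178 ,  0.    ]), 'hub': array([ 0.6136, -0.1713,  0.075 ]), 'knob': array([ 0.6155, -0.2133,  0.102 ]), 'k0': array([ 0.5855, -0.2146,  0.102 ]), 'k1': array([ 0.6454, -0.212 ,  0.102 ])}
[ 0.2189 -0.5854  0.2146] [ 0.      0.984   0.1779 -0.    ] 1.25
```

View pics/c1.png

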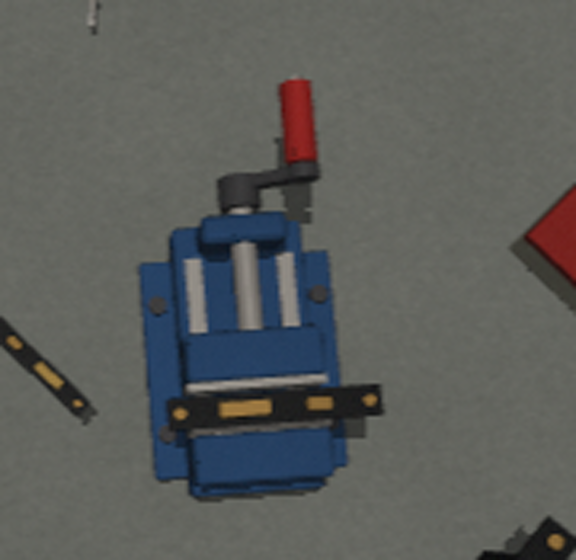

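The crop confirms it: the black lock is in this vise, and its grip at crop (298,120) is on the -y side. The fitted q is about 0.57, in range. Next I work out the move to a pose above the grip.

```bash
cat > d.py <<'E'
import sys
from fit import *
from scipy.spatial.transform import Rotation as Ro
def delta(P,yaw=.0444):
    s=manip.sense(); w,x,y,z=s["eef_rot"]; R=Ro.from_quat([x,y,z,w])
    G=Ro.from_matrix(np.array([[np.cos(yaw),np.sin(yaw),0],[np.sin(yaw),-np.cos(yaw),0],[0,0,-1]]))
    print("cm",100*R.inv().apply(np.array(P)-s["position"]),"deg",np.degrees((R.inv()*G).as_rotvec()),"t",s["t"],s["contact_force"])
E
python3 -c "
from d import *
k=pts([.4607,-.178,.0444,.5702])['knob']+.005*np.array([1,.044,0]);print(k);delta([k[0],k[1],.2])"
```

```text
[ 0.6204 -0.213   0.102 ]
cm [ 50.6541 -20.8187   1.4585] deg [ 0.0008  0.0009 17.9567] t 1.25 [-0.1771 -0.8445  0.4018]
```

play_rows --deltas '[[[5,-2.1,0,0,0,3,0],[11,-4.5,0.2,0,0,6,0],[17,-7,0.4,0,0,9,0],[23,-9.5,0.6,0,0,12,0],[29,-12,0.8,0,0,14,0],[35,-14.4,1,0,0,16,0],[41,-16.8,1.2,0,0,18,0],[46,-18.9,1.4,0,0,18,0],[49.5,-20.3,1.4,0,0,18,0],[50.7,-20.8,1.4,0,0,18,0]]]' --newtons 40

```text
t: 2.5
position: [0.6225, -0.2111, 0.2003]
eef_rot: [-0.0, 1.0, 0.023, 0.0]
contact_force: [-0.3, -0.2, -0.2]
finger_gap: 0.0921
gripper_force: 0.0
```

```bash
python3 -c "
from d import *
k=pts([.4607,-.178,.0444,.5702])['knob']+.005*np.array([1,.044,0])
W=grab('wrist');cv2.imwrite('pics/w1.png',W['pixels'])
for n,P in pts([.4607,-.178,.0444,.5702]).items(): print(n,proj(W,P))
print([(r['pixel'],r['score']) for r in spot_point(W,'vise_knob')],[(r['pixel'],r['score']) for r in spot_point(W,'vise_hub')])
delta([k[0],k[1],.083])"
```

```text
vise [222.5435 275.8279]
hub [211.6325 186.8293]
knob [252.5183 194.14  ]
k0 [252.3944 223.7938]
k1 [252.6321 162.6894]
[([251.3, 193.6], 0.91)] []
cm [ 0.001  -0.0274 11.74  ] deg [ 0.0106  0.0374 -0.0076] t 2.65 [-0.7974  0.1127  0.3998]
```

View pics/w1.png

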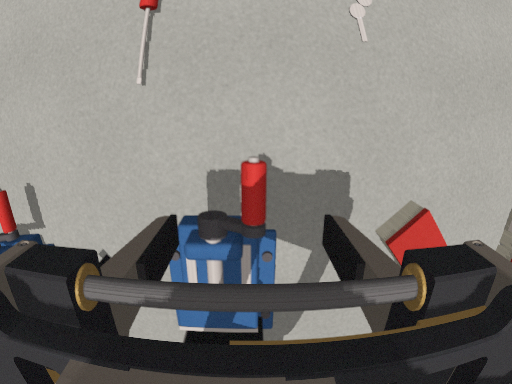

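The wrist view puts the grip at (253,193), where the fit predicted it, centred between the fingers. I'll descend and grasp.

play_rows --deltas '[[[0,0,4,0,0,0,0],[0,0,8,0,0,0,0],[0,0,10.5,0,0,0,0],[0,0,11.7,0,0,0,0],[0,0,11.7,0,0,0,0.5],[0,0,11.7,0,0,0,1],[0,0,11.7,0,0,0,1],[0,0,11.7,0,0,0,1],[0,0,11.7,0,0,0,1],[0,0,11.7,0,0,0,1]]]' --newtons 40

```text
t: 3.9
position: [0.621, -0.213, 0.0837]
eef_rot: [0.0, 1.0, 0.022, 0.0]
contact_force: [-0.3, -0.6, 0.2]
finger_gap: 0.0338
gripper_force: 0.0
```

```bash
python3 -c "
from d import *
s=manip.sense();print(s['finger_gap'],s['gripper_force'],s['contact_force'],s['position'])
q0=.57
for q in list(np.arange(.7,3.45,.15)): print(round(q,2),'y',round(100*.05*(np.cos(q)-np.cos(q0)),1),'z',round(-5*(np.sin(q)-np.sin(q0)),1))"
```

```text
0.03376697660548132 0.0 [-0.305  -0.6183  0.1834] [ 0.621  -0.213   0.0837]
0.7 y -0.4 z -0.5
0.85 y -0.9 z -1.1
1.0 y -1.5 z -1.5
1.15 y -2.2 z -1.9
1.3 y -2.9 z -2.1
1.45 y -3.6 z -2.3
1.6 y -4.4 z -2.3
1.75 y -5.1 z -2.2
1.9 y -5.8 z -2.0
2.05 y -6.5 z -1.7
2.2 y -7.2 z -1.3
2.35 y -7.7 z -0.9
2.5 y -8.2 z -0.3
2.65 y -8.6 z 0.3
2.8 y -8.9 z 1.0
2.95 y -9.1 z 1.7
3.1 y -9.2 z 2.5
3.25 y -9.2 z 3.2
3.4 y -9.0 z 4.0
```

play_rows --deltas '[[[0,0,0,0,0,0,1],[0,0,0,0,0,0,1],[0,0,0,0,0,0,1],[0,0,0,0,0,0,1]]]' --newtons 40

```text
t: 4.4
position: [0.6211, -0.2142, 0.0837]
eef_rot: [0.001, 1.0, 0.022, 0.0]
contact_force: [0.5, -4.6, 0.4]
finger_gap: 0.023
gripper_force: 40.0
```

play_rows --deltas '[[[0,-0.4,-0.5,0,0,0,1],[0,-0.9,-1.1,0,0,0,1],[0,-1.5,-1.5,0,0,0,1],[0,-2.2,-1.9,0,0,0,1],[0,-2.9,-2.1,0,0,0,1],[0,-3.6,-2.3,0,0,0,1],[0,-4.4,-2.3,0,0,0,1],[0,-5.1,-2.2,0,0,0,1]]]'

```text
t: 5.4
position: [0.619, -0.1634, 0.1081]
eef_rot: [0.001, 1.0, 0.022, 0.001]
contact_force: [-8.1, -3.2, 20.2]
finger_gap: 0.023
gripper_force: 40.0
```

```bash
python3 -c "
from d import *
s=manip.sense();print(s['finger_gap'],s['gripper_force'],s['contact_force'],s['position'])
T=grab('top');S=grab('scene')
a=[(r['pixel'],r['score']) for r in spot_point(T,'vise_knob')];b=[(r['pixel'],r['score']) for r in spot_point(S,'vise_knob')];print(a,b)
P=pts([.4607,-.178,.0444,1.75]);print(P['knob'],proj(T,P['knob']),proj(S,P['knob']))
c1=S['pixels'][100:260,100:300];cv2.imwrite('pics/s2.png',cv2.resize(c1,None,fx=3,fy=3))
"
```

```text
0.02301093126528281 39.99334931373596 [-8.089  -3.2422 20.1571] [ 0.619  -0.1634  0.1081]
[] [([157.8, 189.4], 0.84)]
[ 0.6132 -0.1623  0.1242] [301.6132 121.3511] [159.1196 192.7115]
```

View pics/s2.png

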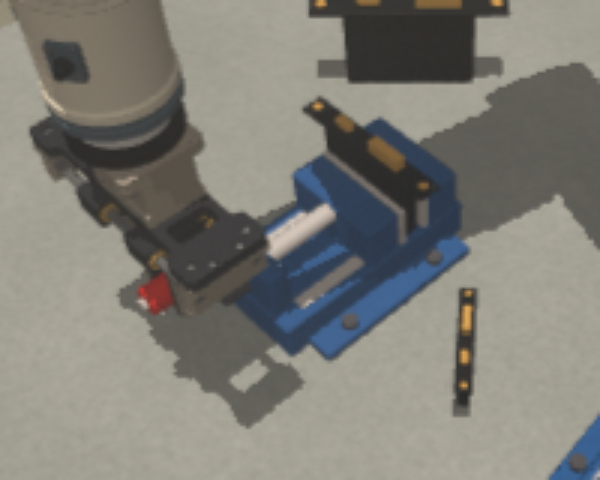

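The crank follows, with the grip at crop (155,293) held between the fingers. The upward force of 20 N says the circle lies about 2 mm higher than fitted, so I'll raise the path slightly.

play_rows --deltas '[[[0,-0.7,0,0,0,0,1],[0,-1.4,0.3,0,0,0,1],[0,-2.1,0.7,0,0,0,1],[0,-2.6,1.1,0,0,0,1],[0,-3.1,1.7,0,0,0,1],[0,-3.5,2.3,0,0,0,1],[0,-3.8,3.0,0,0,0,1],[0,-3.8,3.0,0,0,0,1]]]'

```text
t: 6.6
position: [0.6167, -0.1235, 0.0752]
eef_rot: [-0.0, 1.0, 0.022, -0.0]
contact_force: [0.1, 2.2, -2.9]
finger_gap: 0.0231
gripper_force: 40.0
```

play_rows --deltas '[[[0,-0.1,0.4,0,0,0,1],[0,-0.2,0.8,0,0,0,1],[0,-0.3,1.2,0,0,0,1],[0,-0.3,1.6,0,0,0,1],[0,-0.3,1.9,0,0,0,1],[0,-0.3,2.2,0,0,0,1],[0,-0.3,2.2,0,0,0,1]]]' --newtons 60

```text
t: 7.48
position: [0.6169, -0.1211, 0.0566]
eef_rot: [-0.0, 1.0, 0.022, 0.0]
contact_force: [-12.0, 4.3, 33.0]
finger_gap: 0.0227
gripper_force: 60.0
```

play_rows --deltas '[[[0,0,0.2,0,0,0,1],[0,0,0.4,0,0,0,1],[0,0.05,0.5,0,0,0,1],[0,0.05,0.5,0,0,0,1]]]'

```text
t: 7.98
position: [0.6171, -0.1214, 0.0536]
eef_rot: [-0.0, 1.0, 0.022, 0.0]
contact_force: [-19.6, 6.9, 52.3]
finger_gap: 0.0224
gripper_force: 60.0
```

```bash
python3 -c "
from d import *
T=grab('top');S=grab('scene');W=grab('wrist')
for p in (T,S,W): print([(r['pixel'],r['score']) for r in spot_point(p,'vise_knob')])
for q in(2.9,3.1,3.3):
  P=pts([.4607,-.178,.0444,q]);print(q,P['knob'],[proj(p,P['knob']) for p in(T,S,W)])
c1=S['pixels'][100:260,100:300];cv2.imwrite('pics/s3.png',cv2.resize(c1,None,fx=3,fy=3))
"
```

```text
[]
[([174.7, 214.0], 0.67)]
[([249.6, 249.5], 0.6)]
2.9 [ 0.6114 -0.1227  0.087 ] [array([283.004 , 127.2746]), array([172.494 , 212.5802]), array([252.7735, 261.1346])]
3.1 [ 0.6113 -0.1213  0.0771] [array([282.1543, 128.5065]), array([173.5408, 215.3809]), array([250.09  , 252.5516])]
3.3 [ 0.6114 -0.1219  0.0671] [array([282.1511, 129.6656]), array([174.0489, 217.6389]), array([251.1034, 244.7672])]
```

View pics/s3.png

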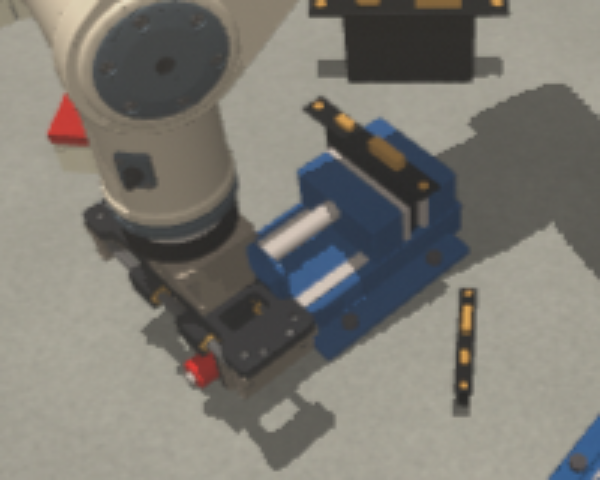

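play_rows --deltas '[[[0,0,0.15,0,0,0,1],[0,0,0.3,0,0,0,1],[0,0,0.3,0,0,0,1]]]'

```text
t: 8.65
position: [0.6172, -0.1216, 0.0515]
eef_rot: [-0.0, 1.0, 0.022, 0.0]
contact_force: [-21.3, 7.1, 59.9]
finger_gap: 0.0225
gripper_force: 60.0
```

play_rows --deltas '[[[0,0,0.2,0,0,0,1],[0,0,0.3,0,0,0,1],[0,0,0.3,0,0,0,1]]]'

```text
t: 9.02
position: [0.6172, -0.1219, 0.0497]
eef_rot: [0.0, 1.0, 0.022, 0.001]
contact_force: [-25.7, 6.3, 71.8]
finger_gap: 0.0228
gripper_force: 60.0
```

play_rows --deltas '[[[0,0,-0.5,0,0,0,0.5],[0,0,-0.5,0,0,0,0.5],[0,0,-0.5,0,0,0,0.5],[0,0,-0.5,0,0,0,0.5],[0,0,-3,0,0,0,0.5],[0,0,-7,0,0,0,0.5],[0,0,-12,0,0,0,0.5],[0,0,-16,0,0,0,0.5],[0,0,-16,0,0,0,0.5]]]'

```text
t: 10.15
position: [0.619, -0.1221, 0.2057]
eef_rot: [0.001, 1.0, 0.022, 0.003]
contact_force: [-0.3, 0.0, -0.8]
finger_gap: 0.0458
gripper_force: 0.0
```

```bash
cat > chk.py <<'E'
from d import *
T=grab('top');S=grab('scene');W=grab('wrist')
for p in (T,S,W):
    print(p['name'],[(r['pixel'],round(r['score'],2)) for r in spot_point(p,'vise_knob')])
for q in(2.9,3.1,3.3,3.4):
  P=pts([.4607,-.178,.0444,q]);print(q,P['knob'],*[proj(p,P['knob']) for p in(T,S,W)])
P=pts([.4607,-.178,.0444,3.3])
for p in(T,S,W):
    try: print(red(p,proj(p,P['knob'])))
    except Exception as e: print(e)
cv2.imwrite('pics/w4.png',W['pixels'])
c=S['pixels'][100:260,100:300];cv2.imwrite('pics/s4.png',cv2.resize(c,None,fx=3,fy=3))
E
python3 chk.py
```

```text
top []
scene [([175.8, 212.0], 0.59), ([161.1, 204.6], 0.31)]
wrist [([251.0, 185.9], 0.55)]
2.9 [ 0.6114 -0.1227  0.087 ] [283.004  127.2746] [172.494  212.5802] [251.3801 187.695 ]
3.1 [ 0.6113 -0.1213  0.0771] [282.1543 128.5065] [173.5408 215.3809] [249.9716 185.2302]
3.3 [ 0.6114 -0.1219  0.0671] [282.1511 129.6656] [174.0489 217.6389] [250.5312 182.895 ]
3.4 [ 0.6114 -0.1229  0.0622] [282.46   130.2042] [174.0981 218.5384] [251.49   181.8004]
(array([170.0165, 153.4711]), array([168.3399, 141.9505]), array([171.7008, 165.0436]))
(array([173.719 , 214.8471]), array([184.5242, 207.3172]), array([162.7406, 222.4977]))
(array([249.6513, 186.0916]), array([250.0193, 155.927 ]), array([249.2859, 216.0401]))
```

View pics/s4.png

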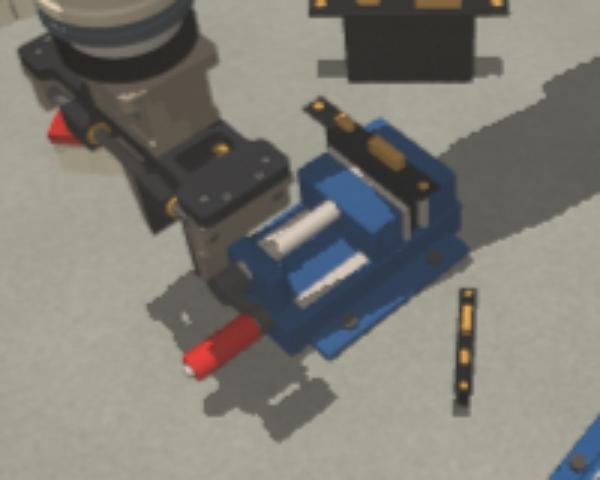

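The lock is upright and the jaw is up to it. The grip centroids (scene (174,215), wrist (250,186)) give q of about 3.05, so the pads slipped near the end. I'll close the fingers and press down on the grip from above to reach the stop.

play_rows --deltas '[[[0,0,1,0,0,0,1],[0,0,3,0,0,0,1],[0,0,5,0,0,0,1],[0,0,7,0,0,0,1],[0,0,9,0,0,0,1],[0,0,9.8,0,0,0,1],[0,0,10.3,0,0,0,1],[0,0,10.3,0,0,0,1]]]' --newtons 30

```text
t: 11.45
position: [0.6171, -0.1216, 0.0996]
eef_rot: [0.0, 1.0, 0.022, 0.0]
contact_force: [-0.1, -0.3, -0.1]
finger_gap: 0.0005
gripper_force: 0.0
```

play_rows --deltas '[[[0,0,0.4,0,0,0,1],[0,0,0.7,0,0,0,1],[0,0,1.0,0,0,0,1],[0,0,1.3,0,0,0,1],[0,0,1.5,0,0,0,1],[0,0,1.5,0,0,0,1]]]'

```text
t: 12.2
position: [0.6175, -0.1219, 0.0872]
eef_rot: [0.0, 1.0, 0.022, 0.001]
contact_force: [-7.6, 0.4, 23.4]
finger_gap: 0.0005
gripper_force: 11.5
```

play_rows --deltas '[[[0,0,0.2,0,0,0,1],[0,0,0.4,0,0,0,1],[0,0,0.6,0,0,0,1],[0,0,0.8,0,0,0,1],[0,0,0.8,0,0,0,1]]]'

```text
t: 12.82
position: [0.6178, -0.1224, 0.082]
eef_rot: [0.001, 1.0, 0.022, 0.001]
contact_force: [-16.0, 1.5, 46.7]
finger_gap: 0.0006
gripper_force: 23.5
```

play_rows --deltas '[[[0,0,0.2,0,0,0,1],[0,0,0.4,0,0,0,1],[0,0,0.5,0,0,0,1],[0,0,0.5,0,0,0,1]]]'

```text
t: 13.32
position: [0.618, -0.1228, 0.0788]
eef_rot: [0.001, 1.0, 0.022, 0.001]
contact_force: [-21.5, -0.6, 64.4]
finger_gap: 0.0003
gripper_force: 31.8
```

play_rows --deltas '[[[0,0,0.2,0,0,0,1],[0,0,0.3,0,0,0,1],[0,0,0.3,0,0,0,1]]]'

```text
t: 13.7
position: [0.6182, -0.123, 0.0773]
eef_rot: [0.001, 1.0, 0.022, 0.002]
contact_force: [-25.8, -0.6, 77.3]
finger_gap: 0.0005
gripper_force: 38.3
```

play_rows --deltas '[[[0,0,0.1,0,0,0,1],[0,0,0.2,0,0,0,1],[0,0,0.2,0,0,0,1]]]'

```text
t: 14.08
position: [0.6184, -0.1231, 0.0768]
eef_rot: [0.001, 1.0, 0.022, 0.002]
contact_force: [-30.6, 0.4, 91.1]
finger_gap: 0.0004
gripper_force: 45.2
```

Another 2 mm of command moved the tool only 0.5 mm and added 14 N, so the crank is at its stop. I'll retreat and check.

play_rows --deltas '[[[0,0,-1,0,0,0,1],[0,0,-4,0,0,0,1],[0,0,-9,0,0,0,1],[0,0,-14,0,0,0,1],[0,0,-14,0,0,0,1],[0,0,-14,0,0,0,1]]]'

```text
t: 14.82
position: [0.6165, -0.1215, 0.206]
eef_rot: [-0.0, 1.0, 0.022, -0.0]
contact_force: [-0.4, 0.1, -0.4]
finger_gap: 0.0006
gripper_force: 0.0
```

```bash
python3 chk.py; python3 -c "
from h import *
print(manip.sense()['contact_force'])"
```

```text
top []
scene [([176.4, 211.3], 0.97)]
wrist [([251.9, 185.7], 0.93)]
2.9 [ 0.6114 -0.1227  0.087 ] [283.004  127.2746] [172.494  212.5802] [251.6691 185.9649]
3.1 [ 0.6113 -0.1213  0.0771] [282.1543 128.5065] [173.5408 215.3809] [250.2688 183.5539]
3.3 [ 0.6114 -0.1219  0.0671] [282.1511 129.6656] [174.0489 217.6389] [250.8203 181.2687]
3.4 [ 0.6114 -0.1229  0.0622] [282.46   130.2042] [174.0981 218.5384] [251.7698 180.1974]
(array([169.9831, 153.3814]), array([168.4151, 141.9431]), array([171.5835, 165.0571]))
(array([173.786 , 214.8724]), array([184.565 , 207.3746]), array([162.7656, 222.5382]))
(array([249.7962, 184.1209]), array([250.0286, 154.9365]), array([249.5581, 214.0204]))
[-0.53142067  0.43311122 -0.52146679]
```

View pics/s4.png

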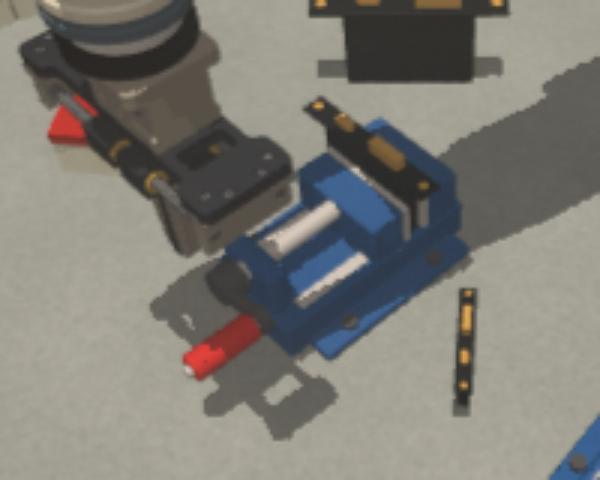

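The grip sits where it did before pressing, about q 3.07. The loading curve shows why: between about 3.06 and 3.3 the jaw is elastic, then it hits the hard stop, and a quick release lets it spring back. I'll press once more and let go slowly, so that the crank's friction holds as much clamping as possible.

play_rows --deltas '[[[0,0,5,0,0,0,1],[0,0,9,0,0,0,1],[0,0,10.7,0,0,0,1],[0,0,11.3,0,0,0,1],[0,0,11.8,0,0,0,1],[0,0,12.3,0,0,0,1],[0,0,12.8,0,0,0,1],[0,0,13.3,0,0,0,1],[0,0,13.8,0,0,0,1],[0,0,13.8,0,0,0,1]]]'

```text
t: 16.38
position: [0.6183, -0.123, 0.0776]
eef_rot: [0.001, 1.0, 0.022, 0.002]
contact_force: [-25.9, 0.4, 67.2]
finger_gap: 0.0003
gripper_force: 33.6
```

play_rows --deltas '[[[0,0,-0.15,0,0,0,1],[0,0,-0.3,0,0,0,1],[0,0,-0.45,0,0,0,1],[0,0,-0.6,0,0,0,1],[0,0,-0.6,0,0,0,1]]]'

```text
t: 17.0
position: [0.6181, -0.1227, 0.0815]
eef_rot: [0.001, 1.0, 0.022, 0.002]
contact_force: [-18.5, -0.1, 48.5]
finger_gap: 0.0003
gripper_force: 24.3
```

play_rows --deltas '[[[0,0,-0.1,0,0,0,1],[0,0,-0.2,0,0,0,1],[0,0,-0.3,0,0,0,1],[0,0,-0.4,0,0,0,1],[0,0,-0.4,0,0,0,1]]]'

```text
t: 17.62
position: [0.6179, -0.1225, 0.0841]
eef_rot: [0.001, 1.0, 0.022, 0.001]
contact_force: [-15.0, -1.2, 35.7]
finger_gap: 0.0003
gripper_force: 17.9
```

play_rows --deltas '[[[0,0,-0.1,0,0,0,1],[0,0,-0.2,0,0,0,1],[0,0,-0.3,0,0,0,1],[0,0,-0.4,0,0,0,1],[0,0,-0.4,0,0,0,1]]]'

```text
t: 18.25
position: [0.6177, -0.1224, 0.0868]
eef_rot: [0.001, 1.0, 0.022, 0.001]
contact_force: [-8.7, -0.9, 23.7]
finger_gap: 0.0007
gripper_force: 12.0
```

play_rows --deltas '[[[0,0,-0.1,0,0,0,1],[0,0,-0.2,0,0,0,1],[0,0,-0.3,0,0,0,1],[0,0,-0.3,0,0,0,1]]]'

```text
t: 18.75
position: [0.6176, -0.1222, 0.0887]
eef_rot: [0.0, 1.0, 0.022, 0.001]
contact_force: [-6.8, -1.0, 15.0]
finger_gap: 0.0001
gripper_force: 7.5
```

play_rows --deltas '[[[0,0,-0.05,0,0,0,1],[0,0,-0.1,0,0,0,1],[0,0,-0.15,0,0,0,1],[0,0,-0.15,0,0,0,1]]]'

```text
t: 19.25
position: [0.6175, -0.1221, 0.0896]
eef_rot: [0.0, 1.0, 0.022, 0.001]
contact_force: [-6.3, -0.9, 9.3]
finger_gap: -0.0001
gripper_force: 4.9
```

play_rows --deltas '[[[0,0,-0.05,0,0,0,1],[0,0,-0.1,0,0,0,1],[0,0,-0.15,0,0,0,1],[0,0,-0.15,0,0,0,1]]]'

```text
t: 19.75
position: [0.6176, -0.122, 0.0905]
eef_rot: [0.0, 1.0, 0.022, 0.001]
contact_force: [-4.0, -1.2, 8.0]
finger_gap: 0.0005
gripper_force: 4.3
```

play_rows --deltas '[[[0,0,-0.05,0,0,0,1],[0,0,-0.1,0,0,0,1],[0,0,-0.15,0,0,0,1],[0,0,-0.15,0,0,0,1]]]'

```text
t: 20.25
position: [0.6175, -0.1217, 0.0907]
eef_rot: [0.0, 1.0, 0.022, 0.001]
contact_force: [-2.5, 0.6, 7.3]
finger_gap: 0.0005
gripper_force: 3.5
```

play_rows --deltas '[[[0,0,-0.1,0,0,0,1],[0,0,-0.2,0,0,0,1],[0,0,-0.2,0,0,0,1]]]'

```text
t: 20.62
position: [0.617, -0.1215, 0.0919]
eef_rot: [-0.0, 1.0, 0.022, 0.0]
contact_force: [0.3, -0.6, -0.7]
finger_gap: 0.0003
gripper_force: 0.0
```

play_rows --deltas '[[[0,0,-0.4,0,0,0,1],[0,0,-0.4,0,0,0,1],[0,0,-0.4,0,0,0,1],[0,0,-0.4,0,0,0,1],[0,0,-0.4,0,0,0,1],[0,0,-0.4,0,0,0,1],[0,0,-0.4,0,0,0,1],[0,0,-0.2,0,0,0,1],[0,0,0,0,0,0,1],[0,0,0,0,0,0,1]]]'

```text
t: 21.88
position: [0.6168, -0.1216, 0.0919]
eef_rot: [-0.0, 1.0, 0.022, -0.0]
contact_force: [0.3, -0.1, -0.6]
finger_gap: -0.0003
gripper_force: 0.0
```

play_rows --deltas '[[[0,0,0.1,0,0,0,1],[0,0,0.1,0,0,0,1]]]'

```text
t: 22.12
position: [0.617, -0.1216, 0.0915]
eef_rot: [0.0, 1.0, 0.022, 0.0]
contact_force: [-1.1, 0.2, 3.9]
finger_gap: 0.0005
gripper_force: 2.1
```

play_rows --deltas '[[[0,0,0.1,0,0,0,1],[0,0,0.1,0,0,0,1]]]'

```text
t: 22.38
position: [0.6171, -0.1217, 0.091]
eef_rot: [0.0, 1.0, 0.022, 0.0]
contact_force: [-2.0, 1.1, 9.4]
finger_gap: 0.0008
gripper_force: 4.5
```

Touching again a second later meets the grip at TCP z of about 0.0916, so the knob is at 0.0796 and q is about 3.05. It has not crept and it pushes back stiffly. I'll retreat gently, check the lock and hand in.

play_rows --deltas '[[[0,0,-0.1,0,0,0,1],[0,0,-0.2,0,0,0,1],[0,0,-0.3,0,0,0,1],[0,0,-1.5,0,0,0,1],[0,0,-5,0,0,0,1],[0,0,-9,0,0,0,1],[0,0,-12,0,0,0,1],[0,0,-12,0,0,0,1],[0,0,-12,0,0,0,1]]]'

```text
t: 23.5
position: [0.6164, -0.1215, 0.2095]
eef_rot: [-0.0, 1.0, 0.022, -0.0]
contact_force: [0.2, -0.7, -0.6]
finger_gap: 0.0003
gripper_force: 0.0
```

```bash
python3 chk.py | tail -3; python3 -c "
from h import *
S=grab('scene')
for q in('lock','vise_jaw'): print(q,[(r['pixel'],round(r['score'],2)) for r in spot_point(S,q)])
s=manip.sense();print(s['contact_force'],s['t'],max(abs(np.array(s['dq']))))
print(manip.sign_off())"
```

```text
(array([169.9322, 153.3305]), array([168.2992, 141.957 ]), array([171.6157, 165.0552]))
(array([173.7582, 214.9877]), array([184.5885, 207.4117]), array([162.8376, 222.6269]))
(array([249.8276, 183.2071]), array([249.9623, 153.9722]), array([249.6902, 213.0124]))
lock [([226.3, 167.4], 0.9), ([236.5, 124.6], 0.88), ([254.4, 222.5], 0.47)]
vise_jaw [([221.5, 165.9], 0.56)]
[ 0.14409039 -0.47280373 -0.69820329] 23.95 0.004184950656072084
the job is handed in; nothing more can be done
None
```

I cranked the black-lock vise to its stop and handed the job in. On letting go, the crank sprang back from about 3.3 to about 3.05 rad by my measurement, just over the 3.0 needed. The jaw seems to be pressing on the lock, but I couldn't measure that force. The lock stands upright, the robot touches nothing, and I never went near the other vise or the padlock.

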